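# Screw the filler cap onto the desk humidifier

## Robot

A 6-joint arm with a two-finger parallel gripper is mounted at the origin on a cart in front of the work surface, level with it; the furniture and walls round the work are solid. World frame = base frame: x ahead of the robot, y to its left, z up, the work surface at z = 0. Lengths are in m, angles in degrees, forces in N, time in s.
With the tool pointing down it reaches from about 0.25 to 0.725 m from the base axis. Payload 9.7 kg.
Tool frame: the origin (TCP) lies midway between the tips of the shut fingers; the grasp point (between the pads) lies 19 mm behind it (bot.pinch_z is the distance from the TCP to the grasp point, in m); z points along the fingers, y is the line along which they close (so a half turn about z gives the same grasp; the last joint's range is limited). The gripper opens to 85 mm and grips with 20 to 120 N. Pads are 22 mm wide; open, the fingers measure 114 mm over their backs; the gripper's body (76 mm by 85 mm) begins 54 mm behind the grasp point. The pads swing forward as they close: fully open they stand 13 mm farther back than shut.
Start: joints at [67.323, 4.979, 10.078, 95.1, 0, 90], TCP at [0.212, 0.507, 0.231] pointing down, gripper open.
Joint ranges: [-179.16, 179.16], [-48.56, 103.87], [-65.8, 70.77], [-126.05, 130.52], [-82.76, 87.17], [-180, 180]. Speed limits (degrees/s): [127.2, 127.2, 147.25, 180, 180, 180].

## Interface

Orientations are given as [roll, pitch, yaw] about the fixed x, y, z axes, in that order (R = Rz(yaw) Ry(pitch) Rx(roll)).
In Python, from workcell import sensors, camera, camera_params, ticket, bot gives the robot as it stands.
- The arm moves only by the shell command python3 -m jog 'ROWS' [FORCE]. ROWS is JSON, a list that holds one entry, the list of rows, each a list of 5 numbers: the shift along the world's x, y, z in units of 50 mm (1.0 is 50 mm), then the turn about the world's z in units of 5 degrees (1.0 is 5 degrees), then the opening, from 0 (shut) to 1 (fully open). In form: [[[tx, ty, tz, yaw, grip], ...]]. A call has 1 to 8 rows; each row shifts and turns the commanded pose from where the row before left it; what a row does not reach is not made up. A row lasts 1/10 s, in which the tool goes at most 50 mm and 8.59 degrees, less where a joint would pass 70% of its speed; a pose out of reach is approached as far as the arm can. A call is refused whole if a number of a shift passes 1 or a number of a turn 1, either way. A call with a gripper value outside its range is refused whole. The fingers move at their own pace and stop on an object; FORCE is the grip in N (left out, the last holds). Time passes only in rows, so rows that do not move let the fingers close. It gives the time, the measured TCP pose, the force, the opening and the grip force at its end, in the units of the state.
- sensors.get_obs(): the state, without advancing time (a new reading comes with each control period).
- camera(name): name is "side" or "top"; returns the picture (420x560x3 uint8, blue, green, red); there is no depth.
- camera_params(name): a dict with "fx", "fy", "cx", "cy" (pixels), "T" (4x4, takes a point from camera to world coordinates). Camera axes: x right, y down, z forward; pixel columns grow to the right and rows downward; lengths in m; the calibration is good to about 2 mm. A picture is of the moment at which its call begins. camera_params takes no time and is no camera call.
- ticket.job_done(): hands the job in; it is judged then, once.
The state is a dict: "time": time; "q": joint angles; "qd": joint speeds; "joint_efforts": joint torques, N m; "ee_pos": TCP position; "tcp_rot": TCP orientation; "wrist_force": force on the tool from outside, world axes, zero at the start; "torque": the same for the moment, N m; "opening": finger opening in m; "grasp_force": force on a finger pad.
Only numpy, scipy, OpenCV 4.12 (cv2) and the standard library are available. Lean on these libraries where they do the work, as an engineer would, in place of code of your own. Each camera call takes 0.05 s, during which the arm holds its last target. There are 200 camera calls.

## Task

Put the loose grey cap on the filler neck of the desk humidifier and screw it gently all the way down onto the tank, then let go. Its thread starts only catch if, with the cap resting on the neck, you first turn it backward (anticlockwise) until it drops, and then turn it forward (clockwise); never force it, and leave the other things on the table where they are.

Things in the scene. Friction and masses are not known exactly. Their poses are not given: they have to be found in the camera images.
- cap_center (a point): centre of the loose cap, on its axis, half-way up, 24 mm above its lower rim; z up along its axis. Upright round cap of grey plastic with a fluted side, 50 mm in diameter, 48 mm tall, 0.06 kg, standing on the table with its open mouth down. Grip it across its diameter, at half height or a little above.
- cap: the same cap; origin at the centre of its lower rim. Its mouth is 43 mm wide and 26 mm deep (solid above). Inside are three round lugs (radial pins), 120 degrees apart, 5 mm thick, 1 to 6 mm above the lower rim, reaching in to 14.5 mm from the axis. Where the lugs stand about the axis is not given.
- neck_foot (a point): point on the axis of the humidifier's upright filler neck, level with the flat tank top, 70 mm above the table; z up. Height of the cap's centre above this point: 42.5 mm with the lugs on the stop posts, 37.5 mm on the thread ridges, 28 to 29.5 mm once dropped into the slots, 24 mm screwed home, rim on the tank.
- neck_top (a point): centre of the neck's open end, 24 mm above the tank top: a tube of 26 mm diameter that tapers to 19 mm over its last 5 mm. Outside it carries three thread ridges, out to 20 mm from the axis, with level tops 14.5 mm above the tank; between them are three slots 30 degrees wide. The neck is set in the tank at an unknown angle: feel for the slots.
- neck_ridge (a point): point on the neck's axis at the height of the ridge tops. Beside each slot a post stands 5 mm above them and stops a cap turned clockwise with its lugs on the ridges. Turned anticlockwise, by 110 degrees at most, the lugs meet the slots and drop. Then 50 to 70 degrees clockwise bring the cap home, sinking 4.5 mm per radian; 15 to 20 degrees further it jams hard.
- humidifier: desk humidifier: a fixed white box with rounded edges on a grey foot, 172 x 146 mm, 70 mm tall, its top flat but for the neck. Origin on the neck's axis at table level, 10 mm nearer the front than the box's middle; x points to its rear, z up. The cap must never be pressed or twisted against it with more than 60 N.
- glue_stick: bystander: upright glue stick, 29 mm in diameter, 89 mm tall; origin under its centre.
- tape_measure: bystander: tape measure, 35 x 70 x 60 mm tall; origin under its centre.

How it is judged (in metres and radians):
On the way:
1. the cap's lugs have dropped into the thread starts: cap level on the neck's axis, its centre less than 32.5 mm above the tank top (horizontal distance between cap_center and neck_foot below 0.004 m and angle between cap_center's own z axis and vertical below 0.1 rad and z of cap_center in the frame of neck_foot below 0.0325 m), for 0.1 s.
At the end, for the whole second after the job is handed in: the cap sits level (within 0.1 rad) on the neck's axis (within 4 mm), screwed down with its rim on the tank: its centre no more than 25.4 mm above the tank top (24 mm is fully home); it is let go and at rest (horizontal distance between cap_center and neck_foot below 0.004 m and angle between cap_center's own z axis and vertical below 0.1 rad and z of cap_center in the frame of neck_foot between 0.022 and 0.0254 m and linear speed of cap below 0.02 m/s); the robot touches nothing.
It fails at once if the cap is pressed or twisted against the humidifier with more than 60 N (contact force between cap and humidifier above 60 N).
It fails at once if the glue stick is moved by more than 30 mm (distance of glue_stick from where it was at the start of the episode above 0.03 m).
It fails at once if the tape measure is moved by more than 30 mm (distance of tape_measure from where it was at the start of the episode above 0.03 m).
It also fails if it takes over 64 s, if anything falls off the work surface, if the arm or the gripper's body presses on something with over 40 N, if the wrist force passes 120 N, or if a joint passes its speed limit or range.

## Working session

There is one attempt and no reset: what is moved stays moved. The work goes in short steps, Python scripts to look and compute and a shell command to move; the robot and the scene stay as the last step left them, time stands still between calls to the robot, and variables do not carry over. Pictures are saved under pics/ and viewed, at most 10 in all, crops included, and the job is handed in when it is done.

```bash
mkdir -p pics
python3 - <<'E'
from workcell import sensors, camera, camera_params, bot
import cv2,numpy as np
for n in("top","side"):
    cv2.imwrite(f"pics/{n}0.png",camera(n)); p=camera_params(n); print(n,p["fx"],p["fy"],p["cx"],p["cy"],np.round(p["T"],4).tolist())
o=sensors.get_obs(); print(o)
E
```

```text
top 488.09412256481556 488.09412256481556 267.5745696031182 207.07067969945354 [[-0.1551, -0.9671, 0.2015, 0.3348], [-0.9879, 0.1508, -0.0366, -0.0086], [0.005, -0.2047, -0.9788, 1.1176], [0.0, 0.0, 0.0, 1.0]]
side 525.0518519595562 525.0518519595562 268.75754066632015 211.285765487523 [[0.8998, 0.196, -0.3899, 0.9446], [0.4357, -0.3558, 0.8268, -0.859], [0.0233, -0.9138, -0.4055, 0.5], [0.0, 0.0, 0.0, 1.0]]
{'time': 0.1, 'q': array([ 6.73216557e+01,  5.00802389e+00,  1.00405793e+01,  9.50992651e+01,
       -1.80353176e-03,  9.00003816e+01]), 'qd': array([ 0.05957141, -0.11130585,  0.00321254, -0.00636335,  0.06047841,
       -0.00660183]), 'joint_efforts': array([-2.29891191e-05, -5.21561158e+01,  4.65654194e+01,  1.60474225e-02,
       -4.78265960e-06, -1.10120817e-05]), 'ee_pos': array([0.21199008, 0.50729384, 0.23066744]), 'tcp_rot': array([-1.79933290e+02,  1.80397483e-03,  1.57321276e+02]), 'wrist_force': array([-0.38461919,  0.2771345 ,  0.35855512]), 'torque': array([ 0.03433931, -0.04703383, -0.01210414]), 'grasp_force': 0.0, 'opening': 0.08521792564600413}
```

View pics/top0.png

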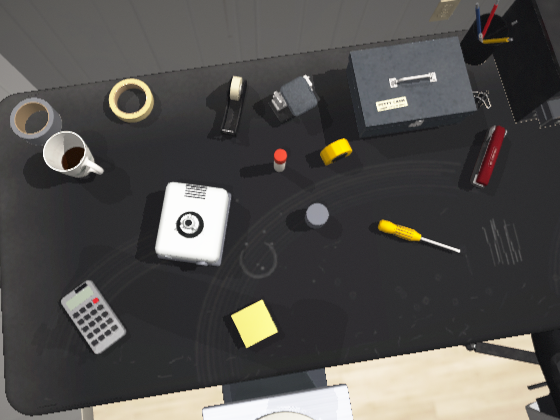

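View pics/side0.png

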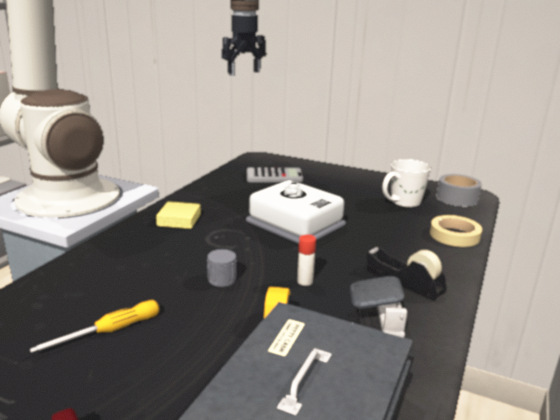

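The top view shows the cap at about (317,215) and the neck at (189,224), with the glue stick at (280,160) and the tape at (336,152). In the side view the cap is at (222,267) and the neck at (293,188). I'll enlarge the crops next.

Run:
```python
import cv2,numpy as np
t=cv2.imread("pics/top0.png");s=cv2.imread("pics/side0.png")
def c(i,x,y,w=50,h=37,k=8): return cv2.resize(i[y-h//2:y+h//2+1,x-w//2:x+w//2],(400,300),interpolation=cv2.INTER_CUBIC)
cv2.imwrite("pics/crop.png",np.vstack([np.hstack([c(t,189,224),c(t,317,215)]),np.hstack([c(s,293,192),c(s,222,267)])]))
```

```text
(no output)
```

View pics/crop.png

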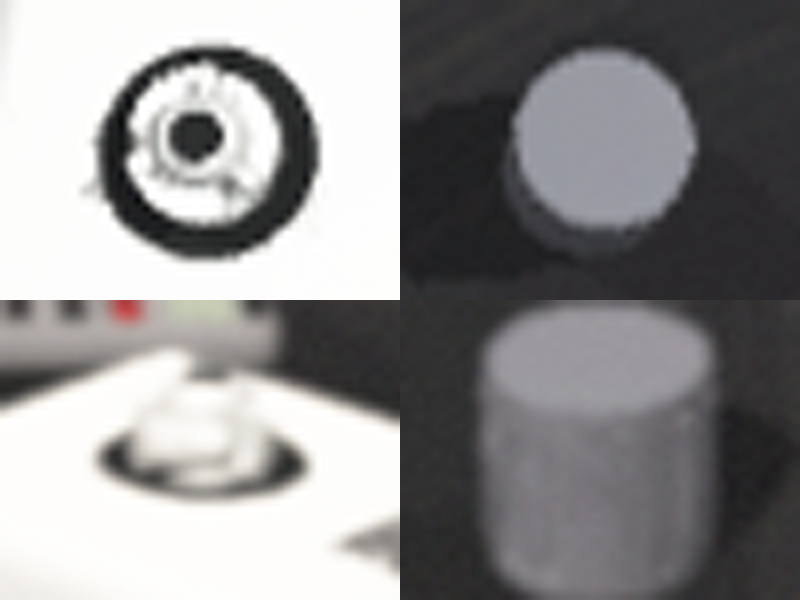

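The crops (top row from the top camera, bottom row from the side camera) show a dark ring on the tank round the neck, the bore, and the cap's top disc. Next I'll fit these and compute their positions on the planes of known height.

```bash
cat > h.py <<'E'
from workcell import sensors, camera, camera_params, bot, ticket
import cv2,numpy as np
def ray(n,u,v,z):
    p=camera_params(n);T=np.array(p["T"]);d=T[:3,:3]@[(u-p["cx"])/p["fx"],(v-p["cy"])/p["fy"],1];o=T[:3,3]
    return o+d*(z-o[2])/d[2]
def proj(n,P):
    p=camera_params(n);T=np.array(p["T"]);c=T[:3,:3].T@(np.array(P)-T[:3,3]);return np.array([p["fx"]*c[0]/c[2]+p["cx"],p["fy"]*c[1]/c[2]+p["cy"]])
E
python3 - <<'E'
from h import *
f=lambda *a:print(a,np.round(ray(*a[1:]),4))
f("ring","top",189.69,224.18,.07);f("hole","top",187.94,222.34,.094);f("ring","side",292.8,194.,.07)
f("cap","top",317.06,213.58,.048);f("cap","side",221.4,255.96,.048)
f("ringL","top",164+98.5/8-.5,224.2,.07);f("ringR","top",164+320.5/8-.5,224.2,.07)
f("glue","top",281,155,.089);f("glue bottom side","side",305,281,.0);f("tape","top",336,150,.06)
# box edges at z=.07: tank blob
t=cv2.imread("pics/top0.png");m=(t.min(2)>185).astype(np.uint8)
n,l,st,c=cv2.connectedComponentsWithStats(m);i=l[240,175]
cs,_=cv2.findContours((l==i).astype(np.uint8),cv2.RETR_EXTERNAL,cv2.CHAIN_APPROX_NONE)
P=np.array([ray("top",*q[0],.07)[:2] for q in cs[0]],np.float32);print("tank",cv2.minAreaRect(P))
m=cv2.inRange(t,(120,120,120),(200,200,200));m[:195]=0;m[235:]=0;m[:,:295]=0;m[:,340:]=0
print("captop",cv2.minEnclosingCircle(cv2.findNonZero(m)))
E
```

```text
('ring', 'top', 189.69, 224.18, 0.07) [0.539  0.1254 0.07  ]
('hole', 'top', 187.94, 222.34, 0.094) [0.5389 0.1255 0.094 ]
('ring', 'side', 292.8, 194.0, 0.07) [0.5366 0.1271 0.07  ]
('cap', 'top', 317.06, 213.58, 0.048) [ 0.5233 -0.1556  0.048 ]
('cap', 'side', 221.4, 255.96, 0.048) [ 0.5214 -0.1538  0.048 ]
('ringL', 'top', 175.8125, 224.2, 0.07) [0.5436 0.1552 0.07  ]
('ringR', 'top', 203.5625, 224.2, 0.07) [0.5343 0.0956 0.07  ]
('glue', 'top', 281, 155, 0.089) [ 0.6578 -0.0945  0.089 ]
('glue bottom side', 'side', 305, 281, 0.0) [ 0.6573 -0.0882  0.    ]
('tape', 'top', 336, 150, 0.06) [ 0.6594 -0.2223  0.06  ]
tank ((0.5455259680747986, 0.11933764815330505), (0.13875602185726166, 0.16187898814678192), 73.48832702636719)
captop ((317.1891174316406, 213.80569458007812), 10.876754760742188)
```

The cap is at about (0.522, -0.155) and the neck at (0.538, 0.126). Both cameras agree on the offset between them, (0.0155, 0.281). Moving above the cap now.

```bash
python3 -m jog '[[[0.39,-0.83,0,0,1],[0.39,-0.83,0,0,1],[0.39,-0.83,0,0,1],[0.39,-0.83,0,0,1],[0.39,-0.83,0,0,1],[0.39,-0.83,0,0,1],[0.39,-0.83,0,0,1],[0.39,-0.83,0,0,1]]]' 30; python3 -m jog '[[[0.39,-0.83,0,0,1],[0.39,-0.83,0,0,1],[0.39,-0.83,0,0,1],[0.39,-0.83,0,0,1],[0.39,-0.83,0,0,1],[0.39,-0.83,0,0,1],[0.39,-0.83,0,0,1],[0.2,-0.4,0,0,1]]]'
```

```text
time: 0.9
ee_pos: [0.3683, 0.1737, 0.2312]
tcp_rot: [180.0, 0.0, 157.3]
wrist_force: [1.0, 1.4, -0.1]
opening: 0.0856
grasp_force: 0.0
time: 1.7
ee_pos: [0.5152, -0.1381, 0.2303]
tcp_rot: [-180.0, -0.1, 157.2]
wrist_force: [-0.9, 0.9, -0.2]
opening: 0.0856
grasp_force: 0.0
```

```bash
python3 -m jog '[[[0.14,-0.33,0,0,1],[0,0,-0.7,0,1],[0,0,-0.8,0,1],[0,0,-0.8,0,1],[0,0,0,0,1],[0,0,0,0,1]]]'
python3 - <<'E'
from h import *
cv2.imwrite("pics/t1.png",cv2.resize(camera("top")[165:265,250:390],None,fx=4,fy=4))
E
```

```text
time: 2.3
ee_pos: [0.5214, -0.1511, 0.1171]
tcp_rot: [-180.0, -0.0, 157.4]
wrist_force: [0.1, 0.2, 1.5]
opening: 0.0852
grasp_force: 0.0
```

View pics/t1.png

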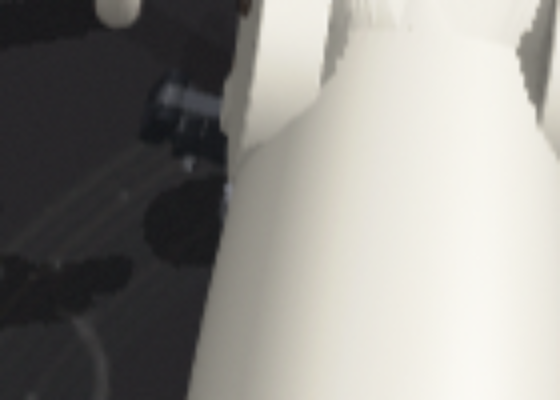

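The top view shows only the arm covering the cap, so I'll rely on the measured pose. Trimming y and descending.

```bash
python3 -m jog '[[[0.02,-0.07,-0.7,0,1],[0,0,-0.7,0,1],[0,0,-0.5,0,1],[0,0,-0.24,0,1],[0,0,0,0,1],[0,0,0,0,1]]]' 30;  python3 -m jog '[[[0,0,0,0,0],[0,0,0,0,0],[0,0,0,0,0],[0,0,0,0,0],[0,0,0,0,0],[0,0,0,0,0],[0,0,0,0,0],[0,0,0,0,0]]]' 30
```

```text
time: 2.95
ee_pos: [0.5238, -0.1553, 0.0116]
tcp_rot: [180.0, 0.2, 157.3]
wrist_force: [1.2, -0.0, -0.2]
opening: 0.0855
grasp_force: 0.0
time: 3.75
ee_pos: [0.5232, -0.1552, 0.0106]
tcp_rot: [180.0, 0.1, 157.3]
wrist_force: [-0.3, 0.1, 5.2]
opening: 0.0492
grasp_force: 30.3
```

Gripped. The jaws centre the cap along one axis only, so I'll regrip at 90° to centre it on the other axis.

```bash
python3 -m jog '[[[0,0,0,0,1],[0,0,0,0,1],[0,0,0,0,1],[0,0,0,0,1],[0,0,0,-1,1],[0,0,0,-1,1],[0,0,0,-1,1],[0,0,0,-1,1]]]'; python3 -m jog '[[[0,0,0,-1,1],[0,0,0,-1,1],[0,0,0,-1,1],[0,0,0,-1,1],[0,0,0,-1,1],[0,0,0,-1,1],[0,0,0,-1,1],[0,0,0,-1,1]]]';python3 -m jog '[[[0,0,0,-1,1],[0,0,0,-1,1],[0,0,0,-1,1],[0,0,0,-1,1],[0,0,0,-1,1],[0,0,0,-1,1],[0,0,0,0,1],[0,0,0,0,1]]]'; python3 -m jog '[[[0,0,0,0,0],[0,0,0,0,0],[0,0,0,0,0],[0,0,0,0,0],[0,0,0,0,0],[0,0,0,0,0],[0,0,0,0,0],[0,0,0,0,0]]]' 30
```

```text
time: 4.55
ee_pos: [0.5225, -0.155, 0.0092]
tcp_rot: [-180.0, -0.0, 137.1]
wrist_force: [-0.3, -0.0, 0.1]
opening: 0.0853
grasp_force: 0.0
time: 5.35
ee_pos: [0.5225, -0.155, 0.0092]
tcp_rot: [-180.0, -0.0, 97.1]
wrist_force: [0.1, 0.7, 0.7]
opening: 0.0853
grasp_force: 0.0
time: 6.15
ee_pos: [0.5225, -0.155, 0.0092]
tcp_rot: [-180.0, -0.0, 67.5]
wrist_force: [0.1, 0.7, 0.2]
opening: 0.0853
grasp_force: 0.0
time: 6.95
ee_pos: [0.5226, -0.155, 0.0095]
tcp_rot: [180.0, -0.0, 67.3]
wrist_force: [-0.1, 0.3, 3.2]
opening: 0.0488
grasp_force: 31.1
```

```bash
python3 -m jog '[[[0,0,0.4,0,0],[0,0,0.7,0,0],[0,0,0.7,0,0],[0,0,0.7,0,0],[0,0,0.3,0,0],[0.03,0.4,0,0,0],[0.04,0.7,0,0,0],[0.04,0.7,0,0,0]]]'; python3 -m jog '[[[0.04,0.7,0,0,0],[0.04,0.7,0,0,0],[0.04,0.7,0,0,0],[0.04,0.7,0,0,0],[0.02,0.6,0,0,0],[0.02,0.42,0,0,0],[0,0,0,0,0],[0,0,0,0,0]]]'
python3 - <<'E'
from h import *
o=sensors.get_obs();print(o["ee_pos"],o["wrist_force"],o["q"])
s=camera("side");t=camera("top")
P=o["ee_pos"]-[0,0,.0092]
print(proj("side",P),proj("side",P+[0,0,.048]))
cv2.imwrite("pics/t2.png",np.hstack([cv2.resize(s[140:215,243:343],(400,300),interpolation=2),cv2.resize(t[187:262,140:240],(400,300),interpolation=2)]))
E
```

```text
time: 7.75
ee_pos: [0.5277, -0.0644, 0.1482]
tcp_rot: [-179.9, 0.0, 67.2]
wrist_force: [0.8, 0.3, 0.4]
opening: 0.0495
grasp_force: 31.3
time: 8.55
ee_pos: [0.5377, 0.126, 0.1483]
tcp_rot: [-179.9, 0.1, 67.4]
wrist_force: [0.3, 0.3, -1.0]
opening: 0.0495
grasp_force: 31.3
[0.53769663 0.12603702 0.14829579] [ 0.31441489  0.28388461 -0.98352831] [ 1.31987383e+01  4.48775247e+00  3.73268862e-01  8.59727243e+01
 -1.29362138e-02  1.25818100e+02]
[294.41260543 164.20310129] [295.40064482 142.43201814]
```

View pics/t2.png

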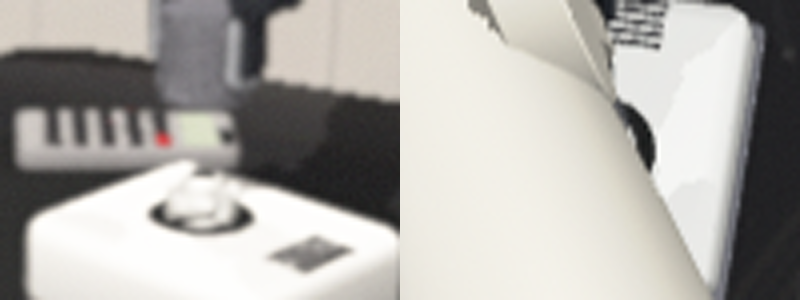

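The cap is held upright over the neck, and its outline lines up with the ring. Descending gently while watching the force.

```bash
python3 -m jog '[[[0.006,0,-0.3,0,0],[0,0,-0.3,0,0],[0,0,-0.2,0,0],[0,0,-0.1,0,0],[0,0,-0.04,0,0],[0,0,-0.04,0,0],[0,0,0,0,0]]]'; python3 -m jog '[[[0,0,-0.02,0,0],[0,0,-0.02,0,0],[0,0,-0.02,0,0],[0,0,0,0,0]]]'
```

```text
time: 9.35
ee_pos: [0.5385, 0.126, 0.1005]
tcp_rot: [180.0, -0.0, 67.3]
wrist_force: [-1.1, 0.0, -1.1]
opening: 0.0492
grasp_force: 31.3
time: 9.75
ee_pos: [0.5383, 0.126, 0.0972]
tcp_rot: [-180.0, 0.0, 67.3]
wrist_force: [0.2, -0.8, -1.5]
opening: 0.0495
grasp_force: 31.3
```

```bash
python3 -m jog '[[[0,0,-0.02,0,0],[0,0,-0.02,0,0],[0,0,-0.02,0,0],[0,0,0,0,0]]]'; python3 -m jog '[[[0,0,-0.02,0,0],[0,0,-0.01,0,0],[0,0,-0.01,0,0],[0,0,0,0,0]]]'
```

```text
time: 10.15
ee_pos: [0.5383, 0.126, 0.0941]
tcp_rot: [-180.0, 0.0, 67.3]
wrist_force: [-0.3, 0.8, -0.4]
opening: 0.0491
grasp_force: 31.3
time: 10.55
ee_pos: [0.5384, 0.126, 0.0927]
tcp_rot: [180.0, -0.0, 67.3]
wrist_force: [-1.2, -0.1, 3.6]
opening: 0.0494
grasp_force: 31.5
```

```bash
python3 -m jog '[[[0,0,-0.01,0,0],[0,0,-0.01,0,0],[0,0,0,0,0]]]'; python3 -m jog '[[[0,0,0,0.6,0],[0,0,0,0.6,0],[0,0,0,0.6,0],[0,0,0,0.6,0]]]'
```

```text
time: 10.85
ee_pos: [0.5385, 0.1261, 0.0925]
tcp_rot: [179.9, -0.1, 67.3]
wrist_force: [-4.1, -0.7, 10.0]
opening: 0.0494
grasp_force: 32.1
time: 11.25
ee_pos: [0.5388, 0.1263, 0.092]
tcp_rot: [179.9, -0.1, 79.5]
wrist_force: [0.4, 0.9, 0.9]
opening: 0.0491
grasp_force: 31.3
```

```bash
python3 -m jog '[[[0,0,-0.02,0,0],[0,0,0,0,0]]]'; python3 -m jog '[[[0,0,-0.02,0,0],[0,0,0,0,0]]]'
```

```text
time: 11.45
ee_pos: [0.539, 0.126, 0.0912]
tcp_rot: [179.9, -0.0, 79.3]
wrist_force: [0.6, -0.3, 7.5]
opening: 0.0491
grasp_force: 31.9
time: 11.65
ee_pos: [0.5392, 0.1261, 0.0909]
tcp_rot: [179.8, -0.1, 79.3]
wrist_force: [-1.2, -0.4, 12.3]
opening: 0.0493
grasp_force: 32.3
```

```bash
for i in 1 2 3; do python3 -m jog '[[[0,0,0,1,0],[0,0,0,1,0]]]' | egrep 'ee_pos|rot|wrist'; done
```

```text
ee_pos: [0.5383, 0.1259, 0.0891]
tcp_rot: [-180.0, 0.0, 89.4]
wrist_force: [0.7, 0.6, -1.0]
ee_pos: [0.5392, 0.1257, 0.0891]
tcp_rot: [179.9, 0.0, 99.4]
wrist_force: [4.5, -2.8, -1.0]
ee_pos: [0.5391, 0.1257, 0.0892]
tcp_rot: [179.9, 0.1, 109.4]
wrist_force: [4.0, -3.1, -0.4]
```

```bash
python3 -c "
from h import *;o=sensors.get_obs();print(o['torque'],o['wrist_force'])"; python3 -m jog '[[[0,0,-0.02,0,0],[0,0,-0.02,0,0],[0,0,0,0,0]]]'; python3 -c "
from h import *;o=sensors.get_obs();print(o['torque'],o['wrist_force'])"
```

```text
[-0.53145476 -0.87659987 -0.784568  ] [ 4.0386354  -3.09481859 -0.3587622 ]
time: 12.55
ee_pos: [0.5392, 0.1257, 0.0888]
tcp_rot: [179.9, 0.1, 109.1]
wrist_force: [-0.8, -2.2, 11.0]
opening: 0.0497
grasp_force: 33.2
[-0.4776364   0.05144021 -0.60767983] [-0.83496883 -2.19845449 11.0121177 ]
```

Torque about z is -0.6 to -0.8 N·m, so the lugs are in the slots and against the anticlockwise wall. I'll back off a few degrees and ease down.

```bash
cat > st.py <<'E'
from h import *
o=sensors.get_obs();print(round(o["time"],2),"pos",np.round(o["ee_pos"]*1e3,1),"yaw",o["tcp_rot"].round(1)[2],"F",o["wrist_force"].round(1),"T",o["torque"].round(2),"gf",round(o["grasp_force"]))
E
python3 -m jog '[[[0,0,0,-0.6,0],[0,0,0,0,0]]]'>/dev/null; python3 st.py;python3 -m jog '[[[0,0,0,-0.6,0],[0,0,-0.02,0,0]]]'>/dev/null; python3 st.py; python3 -m jog '[[[0,0,-0.02,0,0],[0,0,0,0,0]]]'>/dev/null; python3 st.py
```

```text
12.75 pos [538.7 126.   87.4] yaw 106.1 F [ 2.  -0.3  2.1] T [-0.06 -0.56 -0.06] gf 32
12.95 pos [538.2 126.   85.9] yaw 103.3 F [ 0.9 -0.1 -0.5] T [ 0.09 -0.22 -0.02] gf 32
13.15 pos [538.2 126.   85. ] yaw 103.4 F [-0.1 -0.5  0.1] T [ 0.06 -0.08  0.01] gf 32
```

It's dropping freely. I'll keep easing down to the seat.

```bash
for i in 1 2 ; do python3 -m jog '[[[0,0,-0.02,0,0],[0,0,0,0,0]]]'>/dev/null; python3 st.py; done
```

```text
13.35 pos [538.4 126.   84.6] yaw 103.3 F [-1.6 -0.3  4.2] T [-0.08  0.23  0.01] gf 33
13.55 pos [538.5 125.9  84.3] yaw 103.3 F [-1.5 -1.4  9.1] T [-0.22  0.46  0.02] gf 33
```

Run:
```python
from h import *
s=camera("side")
cv2.imwrite("pics/t3.png",cv2.resize(s[150:225,243:343],(800,600),interpolation=2))
for h in (.0375,.0285,.024):
  P=np.array([.538,.126,.07+h]);print(h,proj("side",P-[0,0,.024]),proj("side",P+[0,0,.024]))
```

```text
0.0375 [293.43161662 188.52218586] [294.38292854 167.60726082]
0.0285 [293.25684484 192.36460458] [294.20205237 171.58388653]
0.024 [293.16987591 194.27664701] [294.11205326 173.56254854]
```

View pics/t3.png

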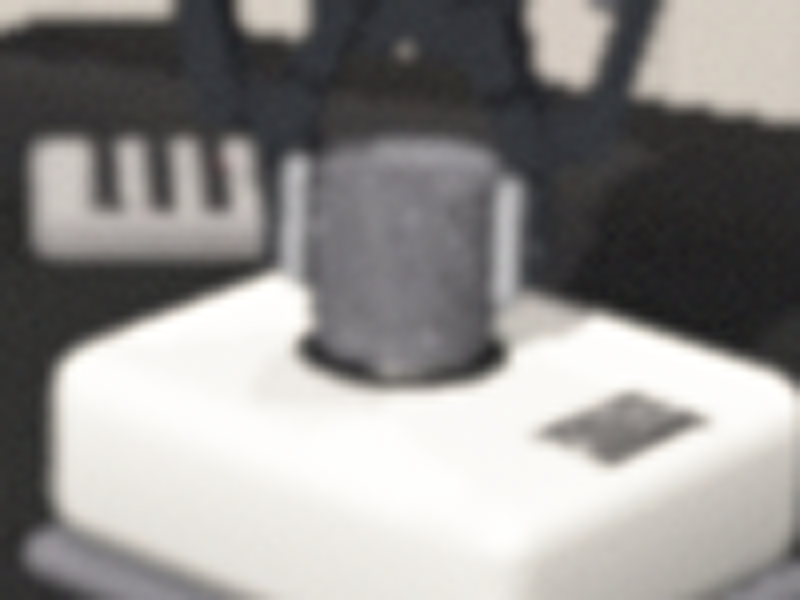

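The picture shows the cap upright in the jaws, its rim just above the dark ring at about (400,370) in the crop, so it has dropped. Now I'll screw it clockwise while following the thread.

```bash
for i in 1 2 3 4 5; do python3 -m jog '[[[0,0,-0.008,-1,0],[0,0,-0.008,-1,0]]]'>/dev/null; python3 st.py; done
```

```text
13.8 pos [538.5 126.2  83.5] yaw 93.2 F [-2.7  0.1  8.9] T [0.1  0.48 0.07] gf 33
14.0 pos [538.6 126.3  82.6] yaw 83.1 F [-3.1  1.   8.8] T [0.2  0.55 0.02] gf 33
14.2 pos [538.6 126.4  81.9] yaw 73.2 F [-1.1  0.7  7.3] T [ 0.29  0.19 -0.  ] gf 33
14.4 pos [538.6 126.5  81.1] yaw 63.2 F [-2.1  1.3  9.5] T [0.41 0.42 0.05] gf 33
14.6 pos [538.7 126.5  80.4] yaw 53.2 F [-2.6  0.6  8.3] T [0.44 0.36 0.06] gf 33
```

```bash
for i in 1 2 3; do python3 -m jog '[[[0,0,-0.005,-0.6,0],[0,0,-0.005,-0.6,0]]]'>/dev/null; python3 st.py; done
```

```text
14.8 pos [538.8 126.5  79.9] yaw 47.2 F [-0.8  1.2  9.5] T [0.38 0.2  0.05] gf 33
15.0 pos [538.8 126.5  79.6] yaw 41.2 F [-2.3  1.1 11.5] T [0.41 0.41 0.07] gf 33
15.2 pos [539.2 126.5  79.6] yaw 35.2 F [-1.4 -0.4 12.4] T [0.3  0.21 0.07] gf 33
```

The descent stopped at a height of about 24.4 mm after 68°, so the cap is home. Releasing and lifting.

```bash
python3 -m jog '[[[0,0,0,0,1],[0,0,0,0,1],[0,0,0,0,1],[0,0,0,0,1],[0,0,0,0,1],[0,0,0,0,1]]]'; python3 st.py; python3 -m jog '[[[0,0,0.2,0,1],[0,0,0.5,0,1],[0,0,0.7,0,1],[0,0,0.7,0,1],[0,0,0.4,0,1],[0,-0.6,0,0,1],[0,-0.8,0,0,1],[0,-0.8,0,0,1]]]'; python3 -m jog '[[[0,-0.8,0,0,1],[0,-0.8,0,0,1],[0,-0.6,0,0,1],[0,0,0,0,1],[0,0,0,0,1]]]'
python3 - <<'E'
from h import *
s=camera("side");t=camera("top")
cv2.imwrite("pics/t4.png",np.hstack([cv2.resize(s[150:225,263:323],(400,500),interpolation=2),cv2.resize(t[190:253,160:210],(400,500),interpolation=2)]))
m=cv2.inRange(t,(100,100,100),(200,200,205));m[:205]=0;m[245:]=0;m[:,:170]=0;m[:,210:]=0
cs,_=cv2.findContours(m,0,2);c=max(cs,key=cv2.contourArea);(u,v),r=cv2.minEnclosingCircle(c);print(u,v,r,ray("top",u,v,.118))
for h in(.026,.024):
  P=np.array([.538,.126,.07+h]);print(proj("side",P-[0,0,.024]),proj("side",P+[0,0,.024]))
E
```

```text
time: 15.8
ee_pos: [0.5383, 0.126, 0.0776]
tcp_rot: [-180.0, 0.0, 35.3]
wrist_force: [-1.0, -0.4, -1.1]
opening: 0.0857
grasp_force: 0.0
15.8 pos [538.3 126.   77.6] yaw 35.3 F [-1.  -0.4 -1.1] T [-0.02 -0.01 -0.03] gf 0
time: 16.6
ee_pos: [0.5383, 0.0152, 0.2038]
tcp_rot: [180.0, -0.1, 35.4]
wrist_force: [0.9, -0.5, 0.7]
opening: 0.0852
grasp_force: 0.0
time: 17.1
ee_pos: [0.5383, -0.0946, 0.2034]
tcp_rot: [180.0, -0.0, 35.2]
wrist_force: [0.1, 0.5, 0.2]
opening: 0.0853
grasp_force: 0.0
189.5 224.5 27.57726287841797 [0.52904966 0.11976131 0.118     ]
[293.20849459 193.42760179] [294.15201689 172.68393423]
[293.16987591 194.27664701] [294.11205326 173.56254854]
```

View pics/t4.png

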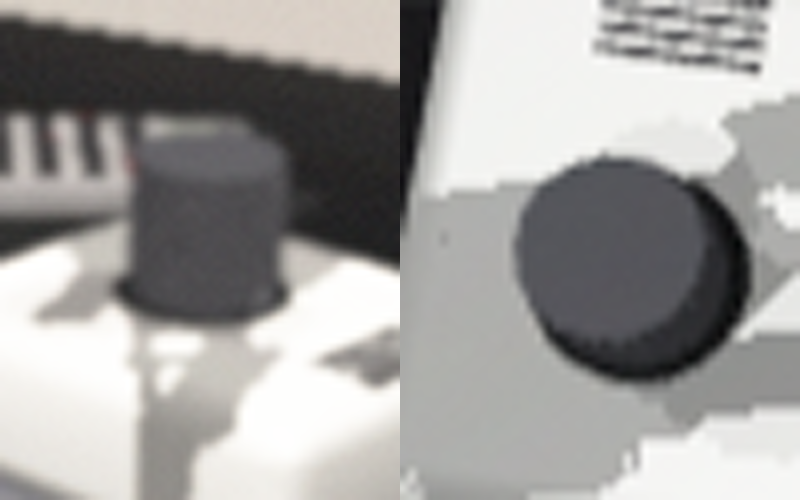

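The cap sits level and centred, its rim meeting the ring on the tank (side view about (294,173), within half a pixel of the home prediction). The 4.7 mm sink stalling at about 60° also matches home. Handing in.

```bash
python3 -c "
from workcell import ticket;print(ticket.job_done())"
```

```text
the job is handed in; nothing more can be done
None
```

The cap is on the filler neck and screwed down until it stopped sinking, by my measurements about 24.4 mm above the tank top; it's let go with the arm clear, and I've handed the job in, though it returned no verdict.

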